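# Make up two desk kits from the stock

## Task

Make up two kits from the stock on the desk to the left of the laptop: the green tray gets the red stapler, the glue stick and the eraser; the orange tray gets the black power brick and the memory stick. In each tray the big thing (stapler or brick) lies in the long bay at the back and each small thing alone in a small front bay, either one, all wholly inside their bays and flat on the tray floor, the stapler on its base and the glue stick standing upright. Leave the mouse where it is.

Things in the scene. Friction and masses are not known exactly. Their poses are not given: they have to be found in the camera images.
- green_tray: Green open tray, fixed, 168 (x) x 174 (y) mm; walls and dividers 4 mm thick, tops at z = 12 mm; floors at z = 3 mm. Origin: centre of underside, x to its back (away from robot), y to its left. Inside (mm): long back bay x -4..80, y -83..83; two small front bays x -80..-8, y 2..83 (left) and -83..-2 (right).
- orange_tray: Orange open tray, fixed, 168 (x) x 174 (y) mm; walls and dividers 4 mm thick, tops at z = 12 mm; floors at z = 3 mm. Origin: centre of underside, x to its back (away from robot), y to its left. Inside (mm): long back bay x -4..80, y -83..83; two small front bays x -80..-8, y 2..83 (left) and -83..-2 (right).
- stapler: Red stapler with black base lying on its base, closed (rigid, does not open), 34 (x) x 136 (y, its length) x 50 mm high; the red upper arm is 24 mm wide between z = 23 and 50 mm, the base 34 mm wide. 0.19 kg. Origin: centre of its underside; z up. 
- power_brick: Black laptop power brick, plain box with rounded edges, 45 (x) x 105 (y, its length) x 26 mm high, 0.24 kg. Origin: centre of its underside; z up. 
- glue_stick: Glue stick, red and white, standing upright, 25 mm diameter, 90 mm tall, 30 g. Origin: centre of its underside; z up. 
- eraser: Eraser, white in a blue card sleeve, lying flat, 22 (x) x 52 (y, its length) x 13 mm high, 18 g. Origin: centre of its underside; z up. 
- memory_stick: USB memory stick, dark blue with a short metal plug, lying flat, 17 (x) x 48 (y, its length) x 8 mm high, 12 g. Origin: centre of its underside; z up. 
- mouse: Black rounded cordless mouse, 100 (x, its length) x 58 x 34 mm. Bystander: not part of any kit. Origin: centre of its underside; z up. 

How it is judged (in metres and radians):
At the end, for the whole second after the job is handed in: Stapler in the green long bay, brick in the orange long bay; glue stick (standing) and eraser in the two small green bays, memory stick in a small orange one; undersides within 2.5 mm of the bay floor, tilt < 0.05 rad (small things 0.08), at rest; mouse within 30 mm of its start (x of stapler in the frame of green_tray between 0.01 and 0.066 m and y of stapler in the frame of green_tray between -0.035 and 0.035 m and z of stapler in the frame of green_tray between 0 and 0.0055 m and angle between each of stapler, power_brick's own z axis and vertical below 0.05 rad and linear speed of each of stapler, power_brick below 0.02 m/s and angular speed of each of stapler, power_brick below 0.2 rad/s and x of power_brick in the frame of orange_tray between 0.01 and 0.066 m and y of power_brick in the frame of orange_tray between -0.035 and 0.035 m and z of power_brick in the frame of orange_tray between 0 and 0.0055 m and (((x of glue_stick in the frame of green_tray between -0.074 and -0.014 m and y of glue_stick in the frame of green_tray between 0.008 and 0.077 m and z of glue_stick in the frame of green_tray between 0 and 0.0055 m and angle between glue_stick's own z axis and vertical below 0.08 rad and linear speed of glue_stick below 0.02 m/s and angular speed of glue_stick below 0.2 rad/s) and (x of eraser in the frame of green_tray between -0.074 and -0.014 m and y of eraser in the frame of green_tray between -0.077 and -0.008 m and z of eraser in the frame of green_tray between 0 and 0.0055 m and angle between eraser's own z axis and vertical below 0.08 rad and linear speed of eraser below 0.02 m/s and angular speed of eraser below 0.2 rad/s)) or ((x of glue_stick in the frame of green_tray between -0.074 and -0.014 m and y of glue_stick in the frame of green_tray between -0.077 and -0.008 m and z of glue_stick in the frame of green_tray between 0 and 0.0055 m and angle between glue_stick's own z axis and vertical below 0.08 rad and linear speed of glue_stick below 0.02 m/s and angular speed of glue_stick below 0.2 rad/s) and (x of eraser in the frame of green_tray between -0.074 and -0.014 m and y of eraser in the frame of green_tray between 0.008 and 0.077 m and z of eraser in the frame of green_tray between 0 and 0.0055 m and angle between eraser's own z axis and vertical below 0.08 rad and linear speed of eraser below 0.02 m/s and angular speed of eraser below 0.2 rad/s))) and ((x of memory_stick in the frame of orange_tray between -0.074 and -0.014 m and y of memory_stick in the frame of orange_tray between 0.008 and 0.077 m and z of memory_stick in the frame of orange_tray between 0 and 0.0055 m and angle between memory_stick's own z axis and vertical below 0.08 rad and linear speed of memory_stick below 0.02 m/s and angular speed of memory_stick below 0.2 rad/s) or (x of memory_stick in the frame of orange_tray between -0.074 and -0.014 m and y of memory_stick in the frame of orange_tray between -0.077 and -0.008 m and z of memory_stick in the frame of orange_tray between 0 and 0.0055 m and angle between memory_stick's own z axis and vertical below 0.08 rad and linear speed of memory_stick below 0.02 m/s and angular speed of memory_stick below 0.2 rad/s)) and distance of mouse from where it was at the start of the episode below 0.03 m); the robot touches nothing.
It fails at once if the mouse is moved by more than 30 mm (distance of mouse from where it was at the start of the episode above 0.03 m).
It also fails if it takes over 112 s, if anything falls off the work surface, if the arm or the gripper's body presses on something with over 40 N, if the wrist force passes 120 N, or if a joint passes its speed limit or range.

## Robot

A 6-joint arm with a two-finger parallel gripper is mounted at the origin on a cart in front of the work surface, level with it; the furniture and walls round the work are solid. World frame = base frame: x ahead of the robot, y to its left, z up, the work surface at z = 0. Lengths are in mm, angles in rad, forces in N, time in s.
With the tool pointing down it reaches from about 275 to 750 mm from the base axis. Payload 10.2 kg.
Tool frame: the origin (TCP) lies between the finger pads; the fingertips stand ctrl.tips_ahead ahead of it and the grasp point (between the pads) lies 8 mm behind it (ctrl.tips_ahead is the distance from the TCP to the fingertips, in mm); z points along the fingers, y is the direction in which the jaws open and shut (so a half turn about z gives the same grasp; the last joint's range is limited). The gripper opens to 85 mm and grips with 20 to 120 N. Pads are 22 mm wide; open, the fingers measure 114 mm over their backs; the gripper's body (76 mm by 85 mm) begins 54 mm behind the grasp point. The pads swing forward as they close: fully open they stand 13 mm farther back than shut.
Start: joints at [-1.418, 0.313, 1.498, -0, 1.331, -0.223], TCP at [192.672, -488.374, 242.294] pointing down, gripper open.
Joint ranges: [-2.94, 2.94], [-0.97, 2.17], [0.19, 2.56], [-1.23, 4.37], [0.02, 3.11], [-2.88, 2.88]. Speed limits (rad/s): [2.39, 2.39, 3.01, 3.14, 3.14, 3.14].

## Interface

Orientations are given as a unit quaternion [w, x, y, z].
In Python, from rig import ctrl gives the robot as it stands. The module is installed in compiled form; this text tells all that it offers.
- The arm moves only by the tool move_arm, never from a script. Its argument "motion" is a list of rows, each an object with "offset": the shift along the tool's x, y, z in m, a list of three; "angular": the turn, a rotation vector about the tool's x, y, z in degrees, a list of three; "jaw": the finger opening in m, from 0 to 0.0854. In form: [{"offset": [tx, ty, tz], "angular": [ax, ay, az], "jaw": jaw}, ...]. A call has 1 to 5 rows; each row is the pose to reach, as a shift and turn from the pose commanded when the call began, along the tool's axes at that moment; what a row does not reach only later rows make up. A row lasts 1/8 s, in which the tool goes at most 62.5 mm and 10.7 degrees, less where a joint would pass 70% of its speed; a pose out of reach is approached as far as the arm can. A call with a gripper value outside its range is refused whole. The fingers move at their own pace and stop on an object; "squeeze" is the grip in N (left out, the last holds). Time passes only in rows, so rows that repeat a pose let the fingers close. It gives the time, the measured TCP pose, the force and the opening at its end, in the units of the state.
- ctrl.sense(): the state, without advancing time (a new reading comes with each control period).
- ctrl.capture(name): name is "side" or "top" or "wrist"; returns a dict with "img" (480x640x3 uint8, red, green, blue), "intrinsics" (3x3 intrinsics, pixels), "k1" (the pictures are not rectified: a ray, as slopes to the right and down, at radius r is drawn at 1 + k1 r^2 times it, then the intrinsics apply), "rvec" (rotation vector, rad) and "tvec" (3), from world to camera coordinates, as OpenCV has them. Camera axes: x right, y down, z forward; pixel columns grow to the right and rows downward; lengths in mm; the calibration is good to about 2 mm. A picture is of the moment at which its call begins. There is no depth.
- ctrl.finish_job(): hands the job in, once; it reports no verdict.
The state is a dict: "time_s": time; "joints": joint angles; "dq": joint speeds; "tau": joint torques, N m; "eef_pos": TCP position; "ee_rot": TCP orientation; "force": force on the tool from outside, world axes, zero at the start; "wrist_torque": the same for the moment, N m; "grip_width": opening from 0.0 (shut) to 1.0 (fully open).
Only numpy, scipy, OpenCV 4.12 (cv2) and the standard library are available. Lean on these libraries where they do the work, as an engineer would, in place of code of your own. Each camera call takes 0.05 s, during which the arm holds its last target. There are 200 camera calls.

## Working session

There is one attempt and no reset: what is moved stays moved. The work goes in short steps, Python scripts to look and compute and a tool call to move; the robot and the scene stay as the last step left them, time stands still between calls to the robot, and variables do not carry over. Pictures are saved under pics/ and viewed, about 12 in all and at most 16, crops included, and the job is handed in when it is done.

Besides the shell and the picture viewer there is one more tool, called after "Request:" by a JSON object that holds its "api" and its "payload". move_arm: Moves the arm, as the interface text tells. Its arguments: {"type":"object","properties":{"motion":{"type":"array","items":{"type":"object","properties":{"offset":{"type":"array","items":{"type":"number"}},"angular":{"type":"array","items":{"type":"number"}},"jaw":{"type":"number"}}}},"squeeze":{"type":"number"}},"required":["motion"]}

```bash
mkdir -p pics
cat > h.py <<'E'
import numpy as np, cv2
from rig import ctrl
from scipy.spatial.transform import Rotation as R
def cap(n,f=None):
    c=ctrl.capture(n)
    if f: cv2.imwrite('pics/'+f,c['img'][:,:,::-1])
    return c
def ray(c,uv):
    K=np.array(c['intrinsics'],float);k1=float(c['k1'])
    p=np.atleast_2d(np.array(uv,float))
    n=cv2.undistortPoints(p[:,None],K,np.array([k1,0,0,0,0.]))[:,0]
    M=cv2.Rodrigues(np.array(c['rvec'],float))[0];t=np.array(c['tvec'],float).ravel()
    return -M.T@t,np.c_[n,np.ones(len(n))]@M
def onz(c,uv,z):
    o,d=ray(c,uv); return o+d*((z-o[2])/d[:,2:])
def proj(c,X):
    return cv2.projectPoints(np.atleast_2d(np.array(X,float)),np.array(c['rvec'],float),np.array(c['tvec'],float),np.array(c['intrinsics'],float),np.array([c['k1'],0,0,0,0.]))[0][:,0]
def st():
    s=ctrl.sense(); return s
E
python3 - <<'E'
from h import *
s=st();print(s,ctrl.tips_ahead)
for n in['top','side']:
    c=cap(n,n+'0.png');print(n,c['intrinsics'],c['k1'],ray(c,[320,240]))
E
```

```text
{'time_s': 0.0, 'joints': array([-1.41839461e+00,  3.13436012e-01,  1.49846244e+00, -1.05033501e-05,
        1.33098749e+00, -2.23398235e-01]), 'dq': array([-1.18863244e-03,  3.05722485e-04, -4.55390017e-04, -1.26946773e-03,
        2.15470046e-04, -2.86463959e-05]), 'tau': array([-1.12334965e-03, -4.12267685e+01, -2.59745228e+01, -2.51963884e-04,
        4.10290013e-03, -6.15284932e-06]), 'eef_pos': array([ 192.63197183, -488.11363846,  241.73267876]), 'ee_rot': array([-6.46417806e-04,  9.82398238e-01,  1.86797439e-01,  1.78525509e-05]), 'force': array([-0.18778119,  0.33553913,  0.93650872]), 'wrist_torque': array([ 0.00578866,  0.04888471, -0.01263986]), 'grip_width': 0.9985737991000314} 11.0
top [[593.01589415   0.         323.23862997]
 [  0.         593.01589415 228.27524687]
 [  0.           0.           1.        ]] -0.019054268545296543 (array([ 306.90751855, -104.98404486,  998.66874682]), array([[ 0.17791363, -0.01026382, -0.98420635]]))
side [[465.08530035   0.         316.56303253]
 [  0.         465.08530035 238.04005717]
 [  0.           0.           1.        ]] -0.027653977070858697 (array([449.0600551 , 613.98260851, 452.03095869]), array([[ 0.04229112, -0.85631961, -0.51478204]]))
```

View pics/top0.png

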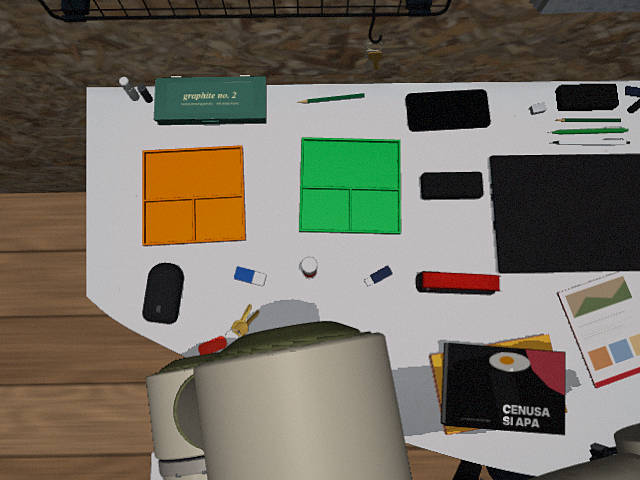

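View pics/side0.png

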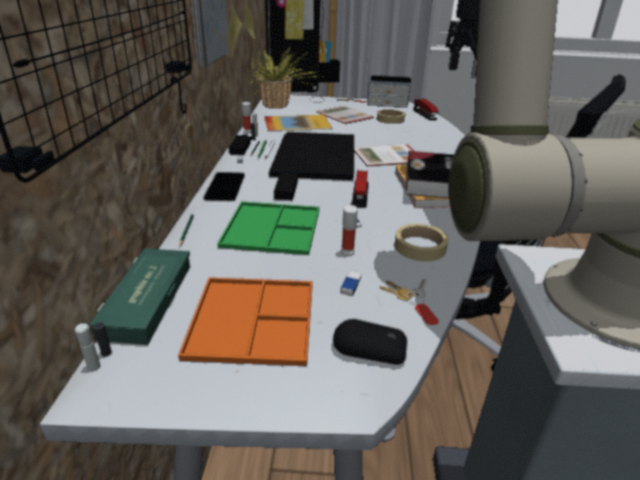

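Top view (image up = +x, left = +y): orange tray centred ~(194,196), green ~(351,186), brick ~(451,185), stapler ~(458,283), stick ~(378,276), glue ~(309,267), eraser ~(250,276), mouse ~(163,293).

```bash
cat > m.py <<'E'
from h import *
def obj(c,mask,z,roi=None,minA=40):
    if roi: 
        m=np.zeros_like(mask);x0,y0,x1,y1=roi;m[y0:y1,x0:x1]=mask[y0:y1,x0:x1];mask=m
    mask=cv2.morphologyEx(mask.astype(np.uint8),cv2.MORPH_CLOSE,np.ones((5,5),np.uint8))
    k=max(cv2.findContours(mask,cv2.RETR_EXTERNAL,cv2.CHAIN_APPROX_NONE)[0],key=cv2.contourArea)
    P=onz(c,k[:,0],z)[:,:2].astype(np.float32)
    (x,y),(w,h),a=cv2.minAreaRect(P)
    B=cv2.boxPoints(((x,y),(w,h),a));e=[B[1]-B[0],B[2]-B[1]];e=max(e,key=np.linalg.norm)
    return np.round([x,y,min(w,h),max(w,h),np.degrees(np.arctan2(e[1],e[0]))%180],1)
E
python3 - <<'E'
from m import *
c=cap('top');im=c['img'];h=cv2.cvtColor(im,cv2.COLOR_RGB2HSV);H,S,V=[h[:,:,i] for i in range(3)]
print('orange',obj(c,(H>5)&(H<20)&(S>150),12,(120,130,260,260)))
print('green',obj(c,(H>45)&(H<80)&(S>120),12,(285,125,415,245)))
print('brick',obj(c,V<70,26,(410,160,488,210)))
print('stapler red',obj(c,((H<8)|(H>172))&(S>120),50,(400,262,510,300)))
print('stapler all',obj(c,(((H<8)|(H>172))&(S>120))|(V<70),25,(400,262,510,300)))
print('stick',obj(c,(V<150),8,(360,255,405,295)), obj(c,(S>25)|(V<190),8,(360,255,405,295)))
print('eraser blue',obj(c,(H>100)&(H<130)&(S>100),13,(225,255,275,295)))
print('glue',obj(c,(S>25)|(V<190),90,(295,250,325,285)))
print('mouse',obj(c,V<70,17,(130,255,195,330)))
s=cv2.resize(im[245:305,225:405],None,fx=4,fy=4,interpolation=cv2.INTER_CUBIC);cv2.imwrite('pics/crop.png',s[:,:,::-1])
d=cap('side');h=cv2.cvtColor(d['img'],cv2.COLOR_RGB2HSV);m=((h[:,:,0]<8)|(h[:,:,0]>170))&(h[:,:,1]>120)
y,x=np.where(m[200:270,335:365]);print('glue side',x.min()+335,x.max()+335,y.min()+200,y.max()+200)
E
```

```text
orange [568.7 101.5 168.1 173.6  92.3]
green [ 581.8 -168.8  167.9  173.    87.7]
brick [ 574.  -340.7   47.1  106.2   90.3]
stapler red [ 406.9 -339.2   29.4  126.5   88.1]
stapler all [ 409.2 -351.7   50.9  160.6   95.7]
stick [ 422.6 -211.2   17.6   50.1  118.6] [ 425.5 -218.8   65.9   74.6   88.9]
eraser blue [429.3  12.8  21.   30.1  74.9]
glue [429.3 -97.5  44.8  52.9 178.9]
mouse [401.2 145.1  59.8  98.5 173.4]
glue side 343 353 230 248
```

View pics/crop.png

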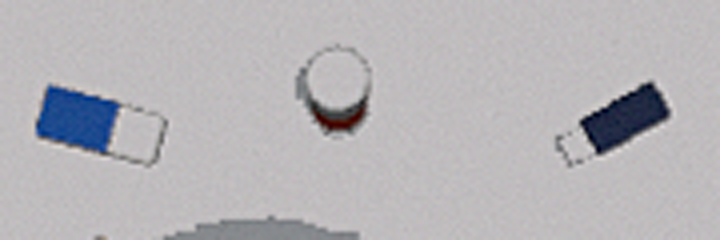

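```bash
cat > p.py <<'E'
import sys
from h import *
def plan(x,y,z,psi):
    s=st();q=s['ee_rot'];Rt=R.from_quat([q[1],q[2],q[3],q[0]]).as_matrix()
    p=np.radians(psi);D=np.array([[np.cos(p),np.sin(p),0],[np.sin(p),-np.cos(p),0],[0,0,-1]])
    off=Rt.T@(np.array([x,y,z])-s['eef_pos'])/1000
    print('t',round(s['time_s'],2),'pos',s['eef_pos'].round(1),'psi',round(np.degrees(np.arctan2(Rt[1,0],Rt[0,0])),2),'F',s['force'].round(1),'w',round(s['grip_width']*85.4,1),'off',off.round(4),'ang',np.degrees(R.from_matrix(Rt.T@D).as_rotvec()).round(2))
if __name__=='__main__':plan(*map(float,sys.argv[1:5]))
E
python3 - <<'E'
from m import *
c=cap('top')
f=lambda a:np.array(a)/4+[225,245]
for n,a,z in[('eraser',(102,126),13),('stick',(612,126),8),('glue',(338,79),90)]:print(n,onz(c,f(a),z).round(1))
E
python3 p.py 400 -335 200 90
```

```text
eraser [[425.3   1.7  13. ]]
stick [[ 422.1 -211.6    8. ]]
glue [[432.6 -97.5  90. ]]
t 0.25 pos [ 192.6 -488.3  242. ] psi 21.53 F [ 0.6  0.3 -0.2] w 85.4 off [ 0.2491 -0.0665  0.0421] ang [-2.000e-02 -3.000e-02 -6.847e+01]
```

Request:
{"api": "move_arm", "payload": {"motion": [{"offset": [0.249, -0.0665, 0.042], "angular": [0, 0, -68.5], "jaw": 0.085}, {"offset": [0.249, -0.0665, 0.042], "angular": [0, 0, -68.5], "jaw": 0.085}, {"offset": [0.249, -0.0665, 0.042], "angular": [0, 0, -68.5], "jaw": 0.085}, {"offset": [0.249, -0.0665, 0.042], "angular": [0, 0, -68.5], "jaw": 0.085}, {"offset": [0.249, -0.0665, 0.042], "angular": [0, 0, -68.5], "jaw": 0.085}], "squeeze": 40}}

```text
time_s: 0.88
eef_pos: [402.0, -332.5, 199.6]
ee_rot: [-0.001, 0.789, 0.615, 0.0]
force: [0.5, -1.0, 0.3]
grip_width: 0.994
```

```bash
python3 p.py 400 -335 200 90
```

```text
t 0.88 pos [ 402.  -332.5  199.6] psi 75.84 F [ 0.5 -1.   0.3] w 84.9 off [-0.0029 -0.0013 -0.0004] ang [ -0.04  -0.07 -14.16]
```

Request:
{"api": "move_arm", "payload": {"motion": [{"offset": [-0.003, -0.001, 0], "angular": [0, 0, -14.2]}, {"offset": [-0.003, -0.001, 0], "angular": [0, 0, -14.2]}, {"offset": [-0.003, -0.001, 0], "angular": [0, 0, -14.2]}]}}

```text
schema error: expected keys offset, angular, jaw
```

```bash
python3 - <<'E'
from m import *
c=cap('wrist','w1.png')
print(ray(c,[320,240]))
cv2.imwrite('pics/w1.png',c['img'][:,:,::-1])
h=cv2.cvtColor(c['img'],cv2.COLOR_RGB2HSV);H,S,V=[h[:,:,i] for i in range(3)]
red=((H<8)|(H>172))&(S>120)
print(obj(c,red,50))
E
python3 p.py 400 -335 200 90
```

```text
(array([ 420.16939741, -260.05592352,  330.62471656]), array([[-0.08004219, -0.27351289, -0.95860864]]))
[ 410.  -338.8   25.9  121.6   87.3]
t 0.93 pos [ 401.8 -332.9  199.6] psi 76.22 F [-0.5  0.5 -0.2] w 85.1 off [-0.0025 -0.0012 -0.0004] ang [ -0.03  -0.07 -13.78]
```

View pics/w1.png

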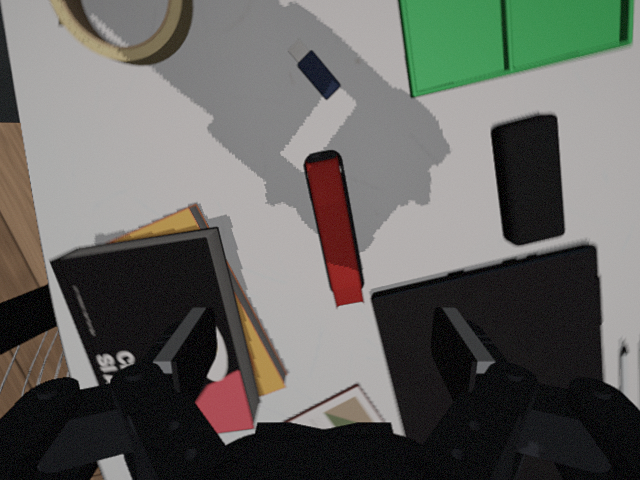

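Wrist view shows the stapler, red arm from (322,155) to (349,303), clear between the pads' approach; books to its left are close, so I narrow the jaws.

```bash
python3 p.py 410 -335 100 87.5;python3 p.py 410 -335 27 87.5
```

```text
t 0.93 pos [ 401.8 -332.9  199.6] psi 76.22 F [-0.5  0.5 -0.2] w 85.1 off [-0.0002  0.0085  0.0996] ang [ -0.03  -0.07 -11.28]
t 0.93 pos [ 401.8 -332.9  199.6] psi 76.22 F [-0.5  0.5 -0.2] w 85.1 off [-0.0003  0.0086  0.1726] ang [ -0.03  -0.07 -11.28]
```

Request:
{"api": "move_arm", "payload": {"motion": [{"offset": [0, 0.0085, 0.05], "angular": [0, 0, -11.3], "jaw": 0.055}, {"offset": [0, 0.0085, 0.1], "angular": [0, 0, -11.3], "jaw": 0.055}, {"offset": [0, 0.0085, 0.13], "angular": [0, 0, -11.3], "jaw": 0.055}, {"offset": [0, 0.0085, 0.155], "angular": [0, 0, -11.3], "jaw": 0.055}, {"offset": [0, 0.0085, 0.172], "angular": [0, 0, -11.3], "jaw": 0.055}]}}

```text
time_s: 1.55
eef_pos: [407.6, -337.5, 27.3]
ee_rot: [-0.0, 0.729, 0.684, 0.0]
force: [0.4, -0.5, 0.3]
grip_width: 0.645
```

Request:
{"api": "move_arm", "payload": {"motion": [{"offset": [0, 0, 0], "angular": [0, 0, 0], "jaw": 0.055}, {"offset": [0, 0, 0], "angular": [0, 0, 0], "jaw": 0.0}, {"offset": [0, 0, 0], "angular": [0, 0, 0], "jaw": 0.0}, {"offset": [0, 0, 0], "angular": [0, 0, 0], "jaw": 0.0}, {"offset": [0, 0, 0], "angular": [0, 0, 0], "jaw": 0.0}]}}

```text
time_s: 2.17
eef_pos: [408.6, -337.9, 29.4]
ee_rot: [0.001, 0.728, 0.685, -0.0]
force: [-0.2, 0.3, 5.5]
grip_width: 0.286
```

```bash
python3 p.py 410 -335 27 87.5; python3 -c "
from rig import ctrl;print(ctrl.tips_ahead)"
```

```text
t 2.17 pos [ 408.6 -337.9   29.4] psi 86.54 F [-0.2  0.3  5.5] w 24.4 off [0.003  0.0012 0.0024] ang [ 0.08  0.1  -0.96]
11.0
```

```bash
python3 p.py 408.6 -338 100 86.5;python3 p.py 620 -173 100 87
```

```text
t 2.17 pos [ 408.6 -337.9   29.4] psi 86.54 F [-0.2  0.3  5.5] w 24.4 off [-0.0003  0.0001 -0.0706] ang [0.08 0.1  0.04]
t 2.17 pos [ 408.6 -337.9   29.4] psi 86.54 F [-0.2  0.3  5.5] w 24.4 off [ 0.1772  0.2012 -0.0706] ang [ 0.08  0.1  -0.46]
```

Request:
{"api": "move_arm", "payload": {"motion": [{"offset": [0, 0, -0.03], "angular": [0, 0, 0], "jaw": 0.0}, {"offset": [0, 0, -0.071], "angular": [0, 0, 0], "jaw": 0.0}, {"offset": [0.04, 0.045, -0.071], "angular": [0, 0, 0], "jaw": 0.0}, {"offset": [0.08, 0.09, -0.071], "angular": [0, 0, 0], "jaw": 0.0}, {"offset": [0.12, 0.135, -0.071], "angular": [0, 0, 0], "jaw": 0.0}]}}

```text
time_s: 2.8
eef_pos: [551.3, -224.3, 99.6]
ee_rot: [0.0, 0.728, 0.685, 0.0]
force: [0.6, -1.4, -1.7]
grip_width: 0.288
```

Request:
{"api": "move_arm", "payload": {"motion": [{"offset": [0.04, 0.045, 0], "angular": [0, 0, 0], "jaw": 0.0}, {"offset": [0.057, 0.066, 0], "angular": [0, 0, -0.5], "jaw": 0.0}, {"offset": [0.057, 0.066, 0], "angular": [0, 0, -0.5], "jaw": 0.0}]}}

```text
time_s: 3.18
eef_pos: [620.1, -171.2, 98.9]
ee_rot: [-0.0, 0.724, 0.69, -0.0]
force: [-1.5, 0.2, -1.8]
grip_width: 0.287
```

```bash
python3 p.py 620 -173 32.5 87.5;python3 - <<'E'
from m import *
c=cap('top')
im=c['img'];h=cv2.cvtColor(im,cv2.COLOR_RGB2HSV);H,S,V=[h[:,:,i] for i in range(3)]
cv2.imwrite('pics/t2.png',cv2.resize(im[120:260,280:500],None,fx=3,fy=3)[:,:,::-1])
s=cap('wrist');cv2.imwrite('pics/t3.png',s['img'][:,:,::-1])
E
```

```text
t 3.17 pos [ 620.1 -171.2   98.9] psi 87.19 F [-1.5  0.2 -1.8] w 24.5 off [-0.0018  0.      0.0664] ang [-0.02 -0.01 -0.31]
```

View pics/t3.png

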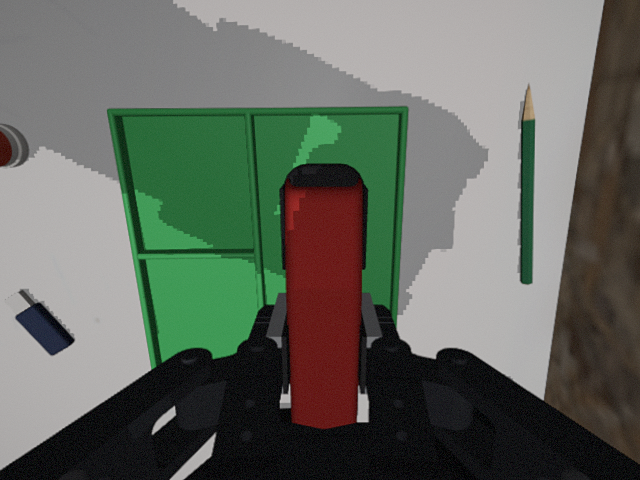

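The stapler is held squarely over the back bay (red arm 285–365 px, bay 255–405 px). Lowering.

Request:
{"api": "move_arm", "payload": {"motion": [{"offset": [-0.002, 0, 0.035], "angular": [0, 0, 0], "jaw": 0.0}, {"offset": [-0.002, 0, 0.055], "angular": [0, 0, 0], "jaw": 0.0}, {"offset": [-0.002, 0, 0.062], "angular": [0, 0, 0], "jaw": 0.0}, {"offset": [-0.002, 0, 0.066], "angular": [0, 0, 0], "jaw": 0.0}, {"offset": [-0.002, 0, 0.066], "angular": [0, 0, 0], "jaw": 0.0}]}}

```text
time_s: 3.9
eef_pos: [619.5, -174.9, 33.9]
ee_rot: [0.0, 0.725, 0.689, 0.0]
force: [0.3, -0.2, -2.0]
grip_width: 0.286
```

Request:
{"api": "move_arm", "payload": {"motion": [{"offset": [0, 0, 0], "angular": [0, 0, 0], "jaw": 0.045}, {"offset": [0, 0, 0], "angular": [0, 0, 0], "jaw": 0.045}, {"offset": [0, 0, -0.02], "angular": [0, 0, 0], "jaw": 0.045}, {"offset": [0, 0, -0.07], "angular": [0, 0, 0], "jaw": 0.055}, {"offset": [0, 0, -0.12], "angular": [0, 0, 0], "jaw": 0.065}]}}

```text
time_s: 4.53
eef_pos: [619.3, -174.7, 156.4]
ee_rot: [0.001, 0.725, 0.689, 0.0]
force: [1.0, 1.1, 0.1]
grip_width: 0.759
```

```bash
python3 p.py 574 -340 150 90;python3 p.py 574 -340 18 90
```

```text
t 4.53 pos [ 619.3 -174.7  156.4] psi 87.05 F [1.  1.1 0.1] w 64.8 off [-0.1674 -0.0367  0.0064] ang [ 0.07  0.03 -2.95]
t 4.53 pos [ 619.3 -174.7  156.4] psi 87.05 F [1.  1.1 0.1] w 64.8 off [-0.1673 -0.0369  0.1384] ang [ 0.07  0.03 -2.95]
```

Request:
{"api": "move_arm", "payload": {"motion": [{"offset": [-0.06, -0.013, 0.0], "angular": [0, 0, -3], "jaw": 0.065}, {"offset": [-0.12, -0.026, 0.0], "angular": [0, 0, -3], "jaw": 0.065}, {"offset": [-0.167, -0.037, 0.0], "angular": [0, 0, -3], "jaw": 0.065}, {"offset": [-0.167, -0.037, 0.0], "angular": [0, 0, -3], "jaw": 0.065}]}}

```text
time_s: 5.03
eef_pos: [572.5, -342.8, 154.7]
ee_rot: [0.001, 0.708, 0.706, -0.0]
force: [0.7, 0.2, 1.1]
grip_width: 0.763
```

```bash
python3 - <<'E'
from m import *
c=cap('wrist','w4.png');im=c['img'];h=cv2.cvtColor(im,cv2.COLOR_RGB2HSV);H,S,V=[h[:,:,i] for i in range(3)]
u=proj(c,[[574,-340,26]])[0];print(u)
m=(V<60).astype(np.uint8);n,l,s,ce=cv2.connectedComponentsWithStats(m);print([(list(a),b.round()) for a,b in zip(s,ce) if a[4]>1500])
c=cap('top','t4.png')
im=c['img'];h=cv2.cvtColor(im,cv2.COLOR_RGB2HSV);H,S,V=[h[:,:,i] for i in range(3)]
print('stapler red',obj(c,((H<8)|(H>172))&(S>120),50,(285,125,415,245)))
cv2.imwrite('pics/t4.png',np.hstack([cv2.resize(c['img'][120:260,280:500],(400,255)),cv2.resize(cap('wrist')['img'],(400,255+45))[:255]])[:,:,::-1])
E
python3 p.py 574 -340 21 90
```

```text
[325.64066448 232.59654029]
[([np.int32(0), np.int32(0), np.int32(640), np.int32(480), np.int32(199684)], array([300., 178.])), ([np.int32(460), np.int32(137), np.int32(110), np.int32(184), np.int32(16822)], array([512., 227.])), ([np.int32(300), np.int32(164), np.int32(62), np.int32(137), np.int32(7979)], array([330., 231.])), ([np.int32(0), np.int32(300), np.int32(640), np.int32(180), np.int32(77751)], array([319., 409.]))]
stapler red [ 610.3 -178.3   41.2  127.8   85.6]
t 5.17 pos [ 574.2 -338.7  154.3] psi 90.09 F [1.1 0.1 0.7] w 64.8 off [-0.0012 -0.0003  0.1333] ang [0.05 0.02 0.09]
```

View pics/t4.png

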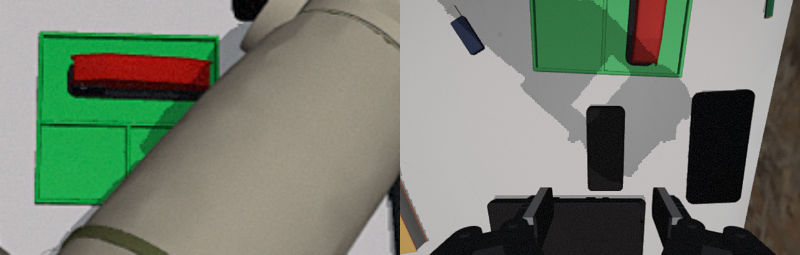

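Stapler lies in the green back bay; the brick is between the jaws' lines (centre (330,231) in wrist view). Descend and grip.

Request:
{"api": "move_arm", "payload": {"motion": [{"offset": [0, 0.001, 0.05], "angular": [0, 0, 0], "jaw": 0.065}, {"offset": [0, 0.001, 0.1], "angular": [0, 0, 0], "jaw": 0.065}, {"offset": [0, 0.001, 0.12], "angular": [0, 0, 0], "jaw": 0.065}, {"offset": [0, 0.001, 0.133], "angular": [0, 0, 0], "jaw": 0.065}, {"offset": [0, 0.001, 0.133], "angular": [0, 0, 0], "jaw": 0.065}]}}

```text
time_s: 5.8
eef_pos: [575.2, -339.6, 21.0]
ee_rot: [0.0, 0.707, 0.708, 0.0]
force: [-0.7, -0.1, 0.1]
grip_width: 0.76
```

Request:
{"api": "move_arm", "payload": {"motion": [{"offset": [0, 0, 0], "angular": [0, 0, 0], "jaw": 0.02}, {"offset": [0, 0, 0], "angular": [0, 0, 0], "jaw": 0.02}, {"offset": [0, 0, 0], "angular": [0, 0, 0], "jaw": 0.02}, {"offset": [0, 0, 0], "angular": [0, 0, 0], "jaw": 0.02}, {"offset": [0, 0, 0], "angular": [0, 0, 0], "jaw": 0.02}], "squeeze": 60}}

```text
time_s: 6.42
eef_pos: [575.8, -340.3, 22.5]
ee_rot: [0.002, 0.707, 0.707, 0.0]
force: [0.2, 0.4, 6.7]
grip_width: 0.511
```

```bash
python3 p.py 500 -340 110 90; python3 p.py 480 100 110 92.3
```

```text
t 6.42 pos [ 575.8 -340.3   22.5] psi 90.05 F [0.2 0.4 6.7] w 43.6 off [ 0.0001 -0.0755 -0.0877] ang [0.18 0.14 0.05]
t 6.42 pos [ 575.8 -340.3   22.5] psi 90.05 F [0.2 0.4 6.7] w 43.6 off [ 0.4402 -0.0951 -0.0888] ang [ 0.18  0.14 -2.25]
```

Upward force and 43.6 mm suggest gripping on the rounded edge; regrip 6 mm deeper.

Request:
{"api": "move_arm", "payload": {"motion": [{"offset": [0, 0, 0], "angular": [0, 0, 0], "jaw": 0.06}, {"offset": [0, 0, 0.004], "angular": [0, 0, 0], "jaw": 0.06}, {"offset": [0, 0, 0.007], "angular": [0, 0, 0], "jaw": 0.06}, {"offset": [0, 0, 0.007], "angular": [0, 0, 0], "jaw": 0.02}, {"offset": [0, 0, 0.007], "angular": [0, 0, 0], "jaw": 0.02}]}}

```text
time_s: 7.05
eef_pos: [574.7, -339.5, 13.1]
ee_rot: [-0.0, 0.707, 0.707, -0.0]
force: [-0.0, 1.0, -0.8]
grip_width: 0.513
```

Request:
{"api": "move_arm", "payload": {"motion": [{"offset": [0, 0, 0], "angular": [0, 0, 0], "jaw": 0.02}, {"offset": [0, 0, 0], "angular": [0, 0, 0], "jaw": 0.02}, {"offset": [0, 0, 0], "angular": [0, 0, 0], "jaw": 0.02}]}}

```text
time_s: 7.42
eef_pos: [574.6, -339.5, 13.1]
ee_rot: [-0.0, 0.707, 0.707, -0.0]
force: [1.0, 0.4, -2.2]
grip_width: 0.511
```

```bash
python3 p.py 500 -340 110 90
```

```text
t 7.42 pos [ 574.6 -339.5   13.1] psi 90.05 F [ 1.   0.4 -2.2] w 43.6 off [-0.0004 -0.0747 -0.0969] ang [-0.02 -0.01  0.05]
```

Request:
{"api": "move_arm", "payload": {"motion": [{"offset": [0, 0, -0.05], "angular": [0, 0, 0], "jaw": 0.02}, {"offset": [0, 0, -0.1], "angular": [0, 0, 0], "jaw": 0.02}, {"offset": [0.055, 0.002, -0.11], "angular": [0, 0, 0], "jaw": 0.02}, {"offset": [0.11, 0.005, -0.11], "angular": [0, 0, 0], "jaw": 0.02}, {"offset": [0.165, 0.01, -0.11], "angular": [0, 0, -1], "jaw": 0.02}]}}

```text
time_s: 8.05
eef_pos: [584.3, -172.9, 123.3]
ee_rot: [-0.0, 0.701, 0.713, -0.0]
force: [1.1, 0.2, -2.4]
grip_width: 0.516
```

Request:
{"api": "move_arm", "payload": {"motion": [{"offset": [0.055, 0, 0], "angular": [0, 0, 0], "jaw": 0.02}, {"offset": [0.11, 0, 0], "angular": [0, 0, 0], "jaw": 0.02}, {"offset": [0.165, 0, 0], "angular": [0, 0, 0], "jaw": 0.02}, {"offset": [0.215, 0, 0], "angular": [0, 0, 0], "jaw": 0.02}, {"offset": [0.25, 0.01, 0], "angular": [0, 0, -1], "jaw": 0.02}]}}

```text
time_s: 8.68
eef_pos: [589.4, 77.8, 123.3]
ee_rot: [-0.0, 0.694, 0.72, -0.0]
force: [-0.2, 0.3, -2.1]
grip_width: 0.515
```

```bash
python3 p.py 607 103 110 92.3
```

```text
t 8.68 pos [589.4  77.8 123.3] psi 92.14 F [-0.2  0.3 -2.1] w 44.0 off [0.0245 0.0185 0.0133] ang [-0.04 -0.01 -0.16]
```

Request:
{"api": "move_arm", "payload": {"motion": [{"offset": [0.0245, 0.0185, 0.01], "angular": [0, 0, 0], "jaw": 0.02}, {"offset": [0.0245, 0.0185, 0.01], "angular": [0, 0, 0], "jaw": 0.02}, {"offset": [0.0245, 0.0185, 0.01], "angular": [0, 0, 0], "jaw": 0.02}]}}

```text
time_s: 9.05
eef_pos: [607.4, 100.3, 113.2]
ee_rot: [-0.0, 0.694, 0.72, -0.0]
force: [-0.5, 0.2, -2.4]
grip_width: 0.512
```

```bash
python3 p.py 607 103 16.5 92.3
python3 - <<'E'
from m import *
c=cap('wrist','w5.png')
t=np.radians(2.3);A=np.array([[np.cos(t),-np.sin(t)],[np.sin(t),np.cos(t)]])
im=c['img'].copy()
for a in [(-84,-87),(84,-87),(84,87),(-84,87),(-6,87),(-6,-87)]:
    w=A@a+[568.7,101.5];u=proj(c,[[*w,12]])[0];print(a,u.round()); cv2.circle(im,tuple(int(v) for v in u),4,(0,0,255),1)
cv2.imwrite('pics/w5.png',im[:,:,::-1])
E
```

```text
t 9.05 pos [607.4 100.3 113.2] psi 92.04 F [-0.5  0.2 -2.4] w 43.7 off [ 0.0027 -0.0002  0.0967] ang [-0.04  0.01 -0.26]
(-84, -87) [155. 360.]
(84, -87) [387. 359.]
(84, 87) [401. 102.]
(-84, 87) [113. 103.]
(-6, 87) [247. 103.]
(-6, -87) [263. 359.]
```

View pics/w5.png

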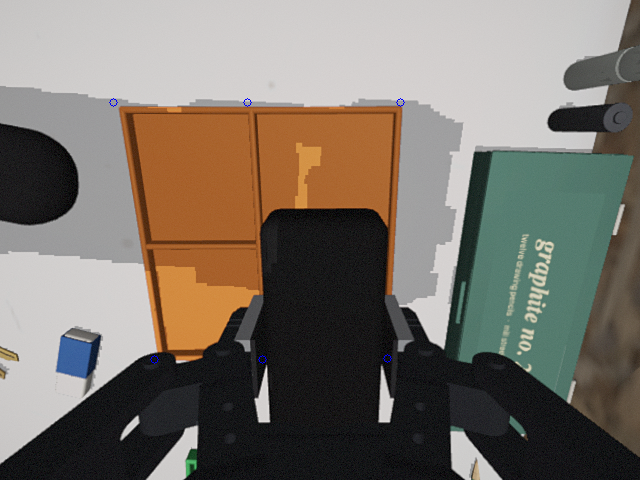

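Tray edges are seen ~2 mm farther back than predicted ((252,108) divider vs (247,103)); correct by that and lower.

Request:
{"api": "move_arm", "payload": {"motion": [{"offset": [0.001, 0.001, 0.04], "angular": [0, 0, 0], "jaw": 0.02}, {"offset": [0.001, 0.001, 0.07], "angular": [0, 0, 0], "jaw": 0.02}, {"offset": [0.001, 0.001, 0.085], "angular": [0, 0, 0], "jaw": 0.02}, {"offset": [0.001, 0.001, 0.092], "angular": [0, 0, 0], "jaw": 0.02}, {"offset": [0.001, 0.001, 0.096], "angular": [0, 0, 0], "jaw": 0.02}]}}

```text
time_s: 9.72
eef_pos: [609.2, 101.5, 18.0]
ee_rot: [0.001, 0.694, 0.72, 0.0]
force: [0.8, -0.1, -1.8]
grip_width: 0.515
```

Request:
{"api": "move_arm", "payload": {"motion": [{"offset": [0, 0, 0], "angular": [0, 0, 0], "jaw": 0.02}, {"offset": [0, 0, 0], "angular": [0, 0, 0], "jaw": 0.02}]}}

```text
time_s: 9.98
eef_pos: [609.0, 101.7, 18.0]
ee_rot: [0.0, 0.694, 0.72, 0.0]
force: [1.0, -0.4, -3.2]
grip_width: 0.511
```

Request:
{"api": "move_arm", "payload": {"motion": [{"offset": [0, 0, 0], "angular": [0, 0, 0], "jaw": 0.05}, {"offset": [0, 0, 0], "angular": [0, 0, 0], "jaw": 0.05}, {"offset": [0, 0, -0.012], "angular": [0, 0, 0], "jaw": 0.05}, {"offset": [0, 0, -0.06], "angular": [0, 0, 0], "jaw": 0.055}, {"offset": [0, 0, -0.12], "angular": [0, 0, 0], "jaw": 0.055}]}}

```text
time_s: 10.6
eef_pos: [608.1, 101.7, 138.9]
ee_rot: [-0.001, 0.694, 0.72, -0.0]
force: [0.5, 0.5, 0.1]
grip_width: 0.646
```

```bash
python3 p.py 425 2 120 75.5
```

```text
t 10.6 pos [608.1 101.7 138.9] psi 92.04 F [0.5 0.5 0.1] w 55.2 off [-0.0931 -0.1866  0.0191] ang [-8.000e-02  1.000e-02  1.654e+01]
```

Request:
{"api": "move_arm", "payload": {"motion": [{"offset": [-0.025, -0.05, 0], "angular": [0, 0, 4], "jaw": 0.05}, {"offset": [-0.05, -0.1, 0.01], "angular": [0, 0, 8], "jaw": 0.05}, {"offset": [-0.075, -0.15, 0.019], "angular": [0, 0, 12], "jaw": 0.05}, {"offset": [-0.093, -0.187, 0.019], "angular": [0, 0, 16.5], "jaw": 0.05}, {"offset": [-0.093, -0.187, 0.019], "angular": [0, 0, 16.5], "jaw": 0.05}]}}

```text
time_s: 11.22
eef_pos: [423.8, 1.4, 119.2]
ee_rot: [0.0, 0.791, 0.612, 0.0]
force: [-0.6, 0.1, -0.5]
grip_width: 0.585
```

```bash
python3 p.py 425 2 10 75.5
python3 - <<'E'
from m import *
c=cap('wrist','w6.png');im=c['img'];h=cv2.cvtColor(im,cv2.COLOR_RGB2HSV);H,S,V=[h[:,:,i] for i in range(3)]
print('blue',obj(c,(H>100)&(H<130)&(S>100),13))
c2=cap('top');im2=c2['img'];h=cv2.cvtColor(im2,cv2.COLOR_RGB2HSV)
cv2.imwrite('pics/w6.png',np.hstack([cv2.resize(im,(400,300)),cv2.resize(im2[130:255,120:287],(400,300))])[:,:,::-1])
E
```

```text
t 11.22 pos [423.8   1.4 119.2] psi 75.4 F [-0.6  0.1 -0.5] w 50.0 off [0.0009 0.0009 0.1092] ang [ 0.04  0.   -0.1 ]
blue [ 390.4 -116.6  158.5  517.2  165.1]
```

View pics/w6.png

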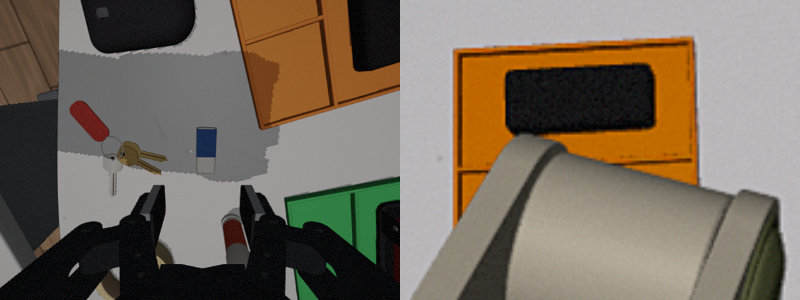

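Brick sits inside the orange back bay. In the wrist view the eraser spans about (314–346, 202–278) full-scale, aligned with the jaws; keys lie ~40 mm to its left.

```bash
python3 - <<'E'
from m import *
c=cap('wrist');im=c['img'];h=cv2.cvtColor(im,cv2.COLOR_RGB2HSV);H,S,V=[h[:,:,i] for i in range(3)]
print('blue',obj(c,(H>100)&(H<130)&(S>120)&(V>80),13,(295,185,365,290)))
print('centre',onz(c,[[330,240],[330,203],[330,276]],13).round(1))
E
python3 p.py 425 2 9 75.5
```

```text
blue [436.2   8.5   0.    0.    0. ]
centre [[431.1   4.8  13. ]
 [437.3  29.1  13. ]
 [424.8 -20.3  13. ]]
t 11.38 pos [426.1   2.1 119. ] psi 75.59 F [-0.3  0.3 -0.1] w 50.1 off [-0.0004 -0.0013  0.11  ] ang [ 0.11 -0.    0.09]
```

Request:
{"api": "move_arm", "payload": {"motion": [{"offset": [0.002, 0.003, 0.05], "angular": [0, 0, 0], "jaw": 0.044}, {"offset": [0.002, 0.003, 0.085], "angular": [0, 0, 0], "jaw": 0.044}, {"offset": [0.002, 0.003, 0.1], "angular": [0, 0, 0], "jaw": 0.044}, {"offset": [0.002, 0.003, 0.106], "angular": [0, 0, 0], "jaw": 0.044}, {"offset": [0.002, 0.003, 0.106], "angular": [0, 0, 0], "jaw": 0.044}]}}

```text
time_s: 12.0
eef_pos: [429.0, 3.5, 12.4]
ee_rot: [0.0, 0.79, 0.613, 0.0]
force: [0.1, -0.1, 0.9]
grip_width: 0.516
```

Request:
{"api": "move_arm", "payload": {"motion": [{"offset": [0, 0, 0], "angular": [0, 0, 0], "jaw": 0.0}, {"offset": [0, 0, 0], "angular": [0, 0, 0], "jaw": 0.0}, {"offset": [0, 0, 0], "angular": [0, 0, 0], "jaw": 0.0}, {"offset": [0, 0, 0], "angular": [0, 0, 0], "jaw": 0.0}, {"offset": [0, 0, 0], "angular": [0, 0, 0], "jaw": 0.0}], "squeeze": 25}}

```text
time_s: 12.62
eef_pos: [429.0, 3.3, 13.0]
ee_rot: [0.001, 0.79, 0.613, 0.001]
force: [-0.7, 0.4, 6.0]
grip_width: 0.238
```

```bash
python3 p.py 540 -127 130 87.7
```

```text
t 12.62 pos [429.    3.3  13. ] psi 75.54 F [-0.7  0.4  6. ] w 20.4 off [-0.0984  0.1402 -0.1168] ang [  0.09   0.   -12.16]
```

Request:
{"api": "move_arm", "payload": {"motion": [{"offset": [0, 0, -0.06], "angular": [0, 0, 0], "jaw": 0.0}, {"offset": [0, 0, -0.115], "angular": [0, 0, 0], "jaw": 0.0}, {"offset": [-0.035, 0.05, -0.117], "angular": [0, 0, -5], "jaw": 0.0}, {"offset": [-0.07, 0.1, -0.117], "angular": [0, 0, -9], "jaw": 0.0}, {"offset": [-0.098, 0.14, -0.117], "angular": [0, 0, -12.2], "jaw": 0.0}]}}

```text
time_s: 13.25
eef_pos: [540.7, -128.4, 129.7]
ee_rot: [0.0, 0.72, 0.694, 0.0]
force: [-0.3, 0.4, -0.3]
grip_width: 0.24
```

Request:
{"api": "move_arm", "payload": {"motion": [{"offset": [0, 0, 0], "angular": [0, 0, 0], "jaw": 0.0}, {"offset": [0, 0, 0], "angular": [0, 0, 0], "jaw": 0.0}]}}

```text
time_s: 13.5
eef_pos: [539.0, -126.1, 129.1]
ee_rot: [-0.0, 0.721, 0.693, -0.0]
force: [0.9, 0.3, 0.1]
grip_width: 0.235
```

```bash
python3 p.py 541 -126 16.5 87.7
python3 - <<'E'
from m import *
c=cap('wrist','w7.png');im=c['img'].copy()
t=np.radians(-2.3);A=np.array([[np.cos(t),-np.sin(t)],[np.sin(t),np.cos(t)]])
for a in [(-84,-87),(84,-87),(84,87),(-84,87),(-6,87),(-6,0)]:
    w=A@a+[581.8,-168.8];u=proj(c,[[*w,12]])[0]; cv2.circle(im,tuple(int(v) for v in u),4,(0,0,255),1)
cv2.imwrite('pics/w7.png',im[:,:,::-1])
E
```

```text
t 13.5 pos [ 539.  -126.1  129.1] psi 87.73 F [0.9 0.3 0.1] w 20.1 off [1.000e-04 2.100e-03 1.126e-01] ang [-0.05 -0.03  0.03]
```

View pics/w7.png

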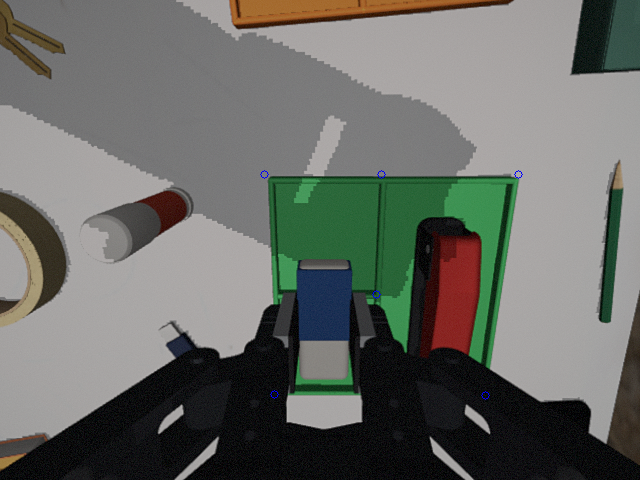

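Request:
{"api": "move_arm", "payload": {"motion": [{"offset": [0, 0.002, 0.05], "angular": [0, 0, 0], "jaw": 0.0}, {"offset": [0, 0.002, 0.09], "angular": [0, 0, 0], "jaw": 0.0}, {"offset": [0, 0.002, 0.105], "angular": [0, 0, 0], "jaw": 0.0}, {"offset": [0, 0.002, 0.1125], "angular": [0, 0, 0], "jaw": 0.0}, {"offset": [0, 0.002, 0.1125], "angular": [0, 0, 0], "jaw": 0.0}]}}

```text
time_s: 14.18
eef_pos: [542.0, -126.6, 17.7]
ee_rot: [0.001, 0.721, 0.693, 0.0]
force: [0.5, -0.3, 0.2]
grip_width: 0.237
```

Request:
{"api": "move_arm", "payload": {"motion": [{"offset": [0, 0, 0], "angular": [0, 0, 0], "jaw": 0.03}, {"offset": [0, 0, 0], "angular": [0, 0, 0], "jaw": 0.03}, {"offset": [0, 0, -0.012], "angular": [0, 0, 0], "jaw": 0.03}, {"offset": [0, 0, -0.06], "angular": [0, 0, 0], "jaw": 0.045}, {"offset": [0, 0, -0.122], "angular": [0, 0, 0], "jaw": 0.05}]}}

```text
time_s: 14.8
eef_pos: [541.0, -126.4, 140.4]
ee_rot: [-0.001, 0.721, 0.693, -0.0]
force: [0.0, 0.2, -0.5]
grip_width: 0.585
```

```bash
python3 p.py 424 -211 130 118.5
```

```text
t 14.8 pos [ 541.  -126.4  140.4] psi 87.74 F [ 0.   0.2 -0.5] w 50.0 off [-0.0892 -0.1136  0.0105] ang [ -0.07  -0.06 -30.76]
```

Request:
{"api": "move_arm", "payload": {"motion": [{"offset": [-0.03, -0.038, 0], "angular": [0, 0, -10], "jaw": 0.045}, {"offset": [-0.06, -0.076, 0.01], "angular": [0, 0, -20], "jaw": 0.045}, {"offset": [-0.089, -0.1135, 0.01], "angular": [0, 0, -30.7], "jaw": 0.045}, {"offset": [-0.089, -0.1135, 0.01], "angular": [0, 0, -30.7], "jaw": 0.045}, {"offset": [-0.089, -0.1135, 0.01], "angular": [0, 0, -30.7], "jaw": 0.045}]}}

```text
time_s: 15.42
eef_pos: [425.1, -211.2, 129.6]
ee_rot: [0.001, 0.513, 0.859, -0.0]
force: [0.6, 1.0, 0.0]
grip_width: 0.523
```

```bash
python3 p.py 424 -211 13 118.5
python3 - <<'E'
from m import *
c=cap('wrist','w8.png');im=c['img'];h=cv2.cvtColor(im,cv2.COLOR_RGB2HSV);H,S,V=[h[:,:,i] for i in range(3)]
u=proj(c,[[422,-211.6,8]])[0];print(u)
x,y=map(int,u)
print('dark',obj(c,(V<75),8,(max(x-60,0),max(y-70,0),x+60,y+70)))
E
```

```text
t 15.43 pos [ 425.1 -211.2  129.6] psi 118.33 F [0.6 1.  0. ] w 44.6 off [ 0.0008 -0.001   0.1166] ang [ 0.04  0.07 -0.17]
[319.35623238 237.75028084]
dark [ 426.1 -217.6   16.8   36.2  118.3]
```

View pics/w8.png

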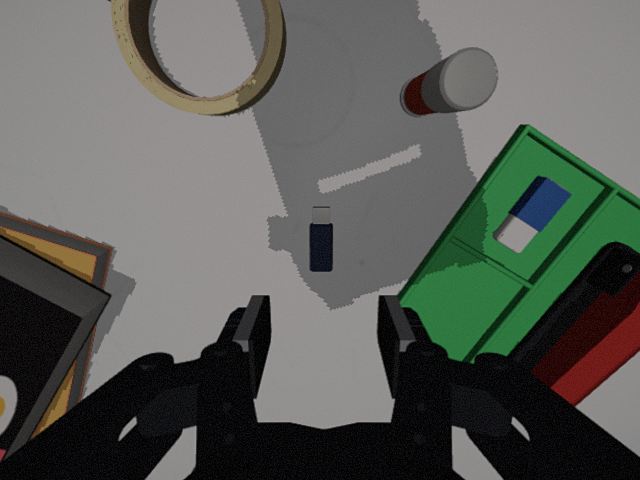

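Eraser lies inside the green left bay; stick at (321,240) is centred and aligned between the jaws.

Request:
{"api": "move_arm", "payload": {"motion": [{"offset": [-0.002, -0.001, 0.05], "angular": [0, 0, 0], "jaw": 0.044}, {"offset": [-0.002, -0.001, 0.09], "angular": [0, 0, 0], "jaw": 0.044}, {"offset": [-0.002, -0.001, 0.108], "angular": [0, 0, 0], "jaw": 0.044}, {"offset": [-0.002, -0.001, 0.1165], "angular": [0, 0, 0], "jaw": 0.044}, {"offset": [-0.002, -0.001, 0.1165], "angular": [0, 0, 0], "jaw": 0.044}]}}

```text
time_s: 16.1
eef_pos: [425.2, -213.0, 12.4]
ee_rot: [0.0, 0.512, 0.859, 0.0]
force: [-1.4, -0.3, 0.4]
grip_width: 0.515
```

Request:
{"api": "move_arm", "payload": {"motion": [{"offset": [0, 0, 0], "angular": [0, 0, 0], "jaw": 0.0}, {"offset": [0, 0, 0], "angular": [0, 0, 0], "jaw": 0.0}, {"offset": [0, 0, 0], "angular": [0, 0, 0], "jaw": 0.0}, {"offset": [0, 0, 0], "angular": [0, 0, 0], "jaw": 0.0}, {"offset": [0, 0, 0], "angular": [0, 0, 0], "jaw": 0.0}], "squeeze": 25}}

```text
time_s: 16.73
eef_pos: [425.2, -213.6, 13.2]
ee_rot: [0.001, 0.512, 0.859, -0.0]
force: [-0.2, 1.8, 7.3]
grip_width: 0.185
```

```bash
python3 p.py 424 -211 150 118.5; python3 p.py 525 57 150 92.3
```

```text
t 16.73 pos [ 425.2 -213.6   13.2] psi 118.44 F [-0.2  1.8  7.3] w 15.8 off [ 0.0026  0.0003 -0.1368] ang [ 0.04  0.08 -0.06]
t 16.73 pos [ 425.2 -213.6   13.2] psi 118.44 F [-0.2  1.8  7.3] w 15.8 off [ 0.1902  0.2167 -0.1369] ang [ 0.06  0.07 26.14]
```

Request:
{"api": "move_arm", "payload": {"motion": [{"offset": [0, 0, -0.06], "angular": [0, 0, 0], "jaw": 0.0}, {"offset": [0, 0, -0.12], "angular": [0, 0, 0], "jaw": 0.0}, {"offset": [0.03, 0.034, -0.137], "angular": [0, 0, 5], "jaw": 0.0}, {"offset": [0.066, 0.075, -0.137], "angular": [0, 0, 12], "jaw": 0.0}, {"offset": [0.105, 0.12, -0.137], "angular": [0, 0, 18], "jaw": 0.0}]}}

```text
time_s: 17.35
eef_pos: [480.7, -62.6, 150.0]
ee_rot: [0.001, 0.642, 0.767, 0.0]
force: [0.4, -0.6, -0.1]
grip_width: 0.187
```

```bash
python3 p.py 528 56 140 92.3
```

```text
t 17.35 pos [480.7 -62.6 150. ] psi 100.17 F [ 0.4 -0.6 -0.1] w 16.0 off [0.1084 0.0674 0.01  ] ang [0.08 0.04 7.87]
```

Request:
{"api": "move_arm", "payload": {"motion": [{"offset": [0.045, 0.028, 0], "angular": [0, 0, 4], "jaw": 0.0}, {"offset": [0.09, 0.056, 0.01], "angular": [0, 0, 7.9], "jaw": 0.0}, {"offset": [0.108, 0.0675, 0.01], "angular": [0, 0, 7.9], "jaw": 0.0}, {"offset": [0.108, 0.0675, 0.01], "angular": [0, 0, 7.9], "jaw": 0.0}]}}

```text
time_s: 17.85
eef_pos: [527.1, 55.7, 139.3]
ee_rot: [0.0, 0.69, 0.723, 0.0]
force: [0.2, -0.7, 0.3]
grip_width: 0.193
```

```bash
python3 p.py 528 56 16.7 92.3
python3 - <<'E'
from m import *
c=cap('wrist','w9.png')
t=np.radians(2.3);A=np.array([[np.cos(t),-np.sin(t)],[np.sin(t),np.cos(t)]]);im=c['img'].copy()
for a in [(-84,-87),(84,87),(-84,87),(-6,87),(-6,0),(-44,-42)]:
    w=A@a+[570.5,100];u=proj(c,[[*w,12]])[0]; cv2.circle(im,tuple(int(v) for v in u),4,(0,0,255),1)
cv2.imwrite('pics/w9.png',im[:,:,::-1])
E
```

```text
t 17.85 pos [527.1  55.7 139.3] psi 92.68 F [ 0.2 -0.7  0.3] w 16.5 off [0.0003 0.0009 0.1226] ang [0.01 0.   0.38]
```

View pics/w9.png

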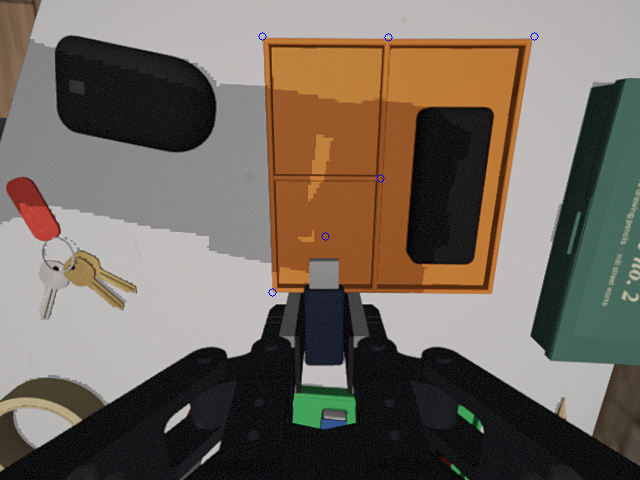

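Predicted tray corners agree within ~2 px; stick held over the right front bay (centre (325,236)). Lower and release.

Request:
{"api": "move_arm", "payload": {"motion": [{"offset": [0, 0.001, 0.055], "angular": [0, 0, 0], "jaw": 0.0}, {"offset": [0, 0.001, 0.095], "angular": [0, 0, 0], "jaw": 0.0}, {"offset": [0, 0.001, 0.115], "angular": [0, 0, 0], "jaw": 0.0}, {"offset": [0, 0.001, 0.123], "angular": [0, 0, 0], "jaw": 0.0}, {"offset": [0, 0.001, 0.123], "angular": [0, 0, 0], "jaw": 0.0}]}}

```text
time_s: 18.52
eef_pos: [528.2, 53.9, 16.8]
ee_rot: [0.0, 0.692, 0.722, 0.0]
force: [-0.5, 0.2, 0.1]
grip_width: 0.189
```

Request:
{"api": "move_arm", "payload": {"motion": [{"offset": [0, 0, 0], "angular": [0, 0, 0], "jaw": 0.028}, {"offset": [0, 0, 0], "angular": [0, 0, 0], "jaw": 0.028}, {"offset": [0, 0, -0.012], "angular": [0, 0, 0], "jaw": 0.028}, {"offset": [0, 0, -0.06], "angular": [0, 0, 0], "jaw": 0.045}, {"offset": [0, 0, -0.122], "angular": [0, 0, 0], "jaw": 0.06}]}}

```text
time_s: 19.15
eef_pos: [527.4, 54.7, 139.9]
ee_rot: [-0.001, 0.691, 0.723, -0.0]
force: [0.8, -0.2, 0.8]
grip_width: 0.698
```

```bash
python3 p.py 433 -98 165 90
```

```text
t 19.15 pos [527.4  54.7 139.9] psi 92.54 F [ 0.8 -0.2  0.8] w 59.6 off [-0.1484 -0.1011 -0.025 ] ang [-0.09 -0.01  2.54]
```

Request:
{"api": "move_arm", "payload": {"motion": [{"offset": [-0.01, -0.008, -0.025], "angular": [0, 0, 0], "jaw": 0.06}, {"offset": [-0.06, -0.04, -0.025], "angular": [0, 0, 2.5], "jaw": 0.06}, {"offset": [-0.11, -0.075, -0.025], "angular": [0, 0, 2.5], "jaw": 0.06}, {"offset": [-0.148, -0.1, -0.025], "angular": [0, 0, 2.5], "jaw": 0.06}, {"offset": [-0.148, -0.1, -0.025], "angular": [0, 0, 2.5], "jaw": 0.06}]}}

```text
time_s: 19.77
eef_pos: [433.8, -99.5, 164.3]
ee_rot: [0.001, 0.708, 0.706, 0.0]
force: [0.6, -0.0, 0.2]
grip_width: 0.706
```

```bash
python3 p.py 434 -98 46 90
python3 - <<'E'
from m import *
c=cap('wrist','w10.png');im=c['img'].copy()
for z in(0,90): 
    u=proj(c,[[434,-98,z]])[0];print(u);cv2.circle(im,tuple(int(v) for v in u),4,(0,0,255),2)
cv2.imwrite('pics/w10.png',im[:,:,::-1])
E
```

```text
t 19.77 pos [433.8 -99.5 164.3] psi 89.83 F [ 0.6 -0.   0.2] w 60.3 off [1.600e-03 1.000e-04 1.183e-01] ang [ 0.06  0.05 -0.17]
[323.82107449 222.66298346]
[324.05999343 259.60917812]
```

View pics/w10.png

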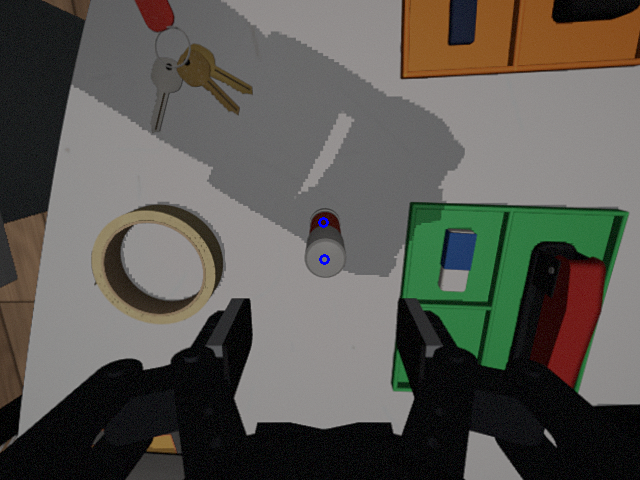

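Projected base (324,223) and top (324,260) fall on the glue stick. Descend and grip.

Request:
{"api": "move_arm", "payload": {"motion": [{"offset": [0.001, 0, 0.04], "angular": [0, 0, 0], "jaw": 0.05}, {"offset": [0.001, 0, 0.08], "angular": [0, 0, 0], "jaw": 0.05}, {"offset": [0.001, 0, 0.105], "angular": [0, 0, 0], "jaw": 0.048}, {"offset": [0.001, 0, 0.117], "angular": [0, 0, 0], "jaw": 0.048}, {"offset": [0.001, 0, 0.117], "angular": [0, 0, 0], "jaw": 0.048}]}}

```text
time_s: 20.45
eef_pos: [435.0, -96.2, 46.4]
ee_rot: [-0.0, 0.707, 0.708, -0.0]
force: [0.0, 0.6, 0.4]
grip_width: 0.559
```

Request:
{"api": "move_arm", "payload": {"motion": [{"offset": [0, 0, 0], "angular": [0, 0, 0], "jaw": 0.01}, {"offset": [0, 0, 0], "angular": [0, 0, 0], "jaw": 0.01}, {"offset": [0, 0, 0], "angular": [0, 0, 0], "jaw": 0.01}, {"offset": [0, 0, 0], "angular": [0, 0, 0], "jaw": 0.01}, {"offset": [0, 0, 0], "angular": [0, 0, 0], "jaw": 0.01}], "squeeze": 25}}

```text
time_s: 21.08
eef_pos: [435.3, -96.8, 47.2]
ee_rot: [0.001, 0.707, 0.707, 0.0]
force: [-0.4, 1.5, 5.5]
grip_width: 0.285
```

```bash
python3 p.py 539 -210 110 88; python3 p.py 539 -210 50.5 88
```

```text
t 21.07 pos [435.3 -96.8  47.2] psi 90.04 F [-0.4  1.5  5.5] w 24.3 off [-0.1133  0.1037 -0.0625] ang [0.1  0.04 2.04]
t 21.07 pos [435.3 -96.8  47.2] psi 90.04 F [-0.4  1.5  5.5] w 24.3 off [-0.1132  0.1036 -0.003 ] ang [0.1  0.04 2.04]
```

Request:
{"api": "move_arm", "payload": {"motion": [{"offset": [0, 0, -0.03], "angular": [0, 0, 0], "jaw": 0.01}, {"offset": [0, 0, -0.063], "angular": [0, 0, 0], "jaw": 0.01}, {"offset": [-0.035, 0.032, -0.063], "angular": [0, 0, 1], "jaw": 0.01}, {"offset": [-0.07, 0.064, -0.063], "angular": [0, 0, 2], "jaw": 0.01}, {"offset": [-0.1, 0.092, -0.063], "angular": [0, 0, 2], "jaw": 0.01}]}}

```text
time_s: 21.7
eef_pos: [527.7, -197.9, 109.6]
ee_rot: [0.0, 0.719, 0.695, 0.0]
force: [-0.0, -1.0, -0.4]
grip_width: 0.284
```

Request:
{"api": "move_arm", "payload": {"motion": [{"offset": [-0.013, 0.0115, 0], "angular": [0, 0, 0], "jaw": 0.01}, {"offset": [-0.013, 0.0115, 0], "angular": [0, 0, 0], "jaw": 0.01}, {"offset": [-0.013, 0.0115, 0], "angular": [0, 0, 0], "jaw": 0.01}]}}

```text
time_s: 22.08
eef_pos: [537.3, -209.3, 109.3]
ee_rot: [-0.0, 0.719, 0.695, -0.0]
force: [0.2, 0.8, -0.6]
grip_width: 0.286
```

```bash
python3 p.py 539 -210 50.5 88
python3 - <<'E'
from h import *
cap('wrist','w11.png')
E
```

```text
t 22.07 pos [ 537.3 -209.3  109.3] psi 88.06 F [ 0.2  0.8 -0.6] w 24.5 off [-0.0007  0.0017  0.0588] ang [-0.03 -0.02  0.06]
```

View pics/w11.png

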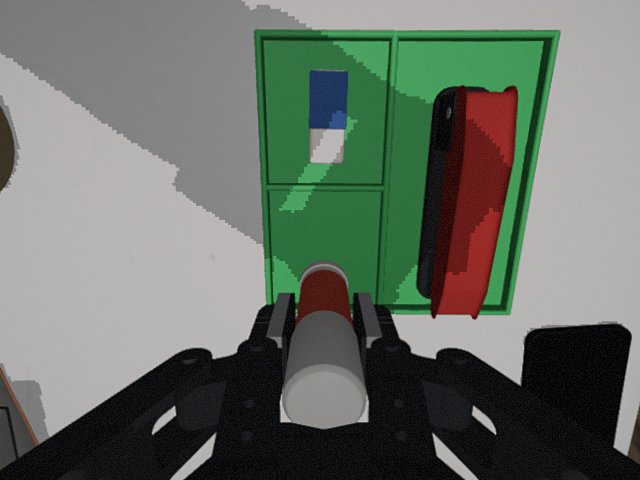

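Glue stick is upright over the right front bay; eraser and stapler well inside theirs. Lower.

Request:
{"api": "move_arm", "payload": {"motion": [{"offset": [0, 0.001, 0.03], "angular": [0, 0, 0], "jaw": 0.01}, {"offset": [0, 0.001, 0.048], "angular": [0, 0, 0], "jaw": 0.01}, {"offset": [0, 0.001, 0.056], "angular": [0, 0, 0], "jaw": 0.01}, {"offset": [0, 0.001, 0.0592], "angular": [0, 0, 0], "jaw": 0.01}, {"offset": [0, 0.001, 0.0592], "angular": [0, 0, 0], "jaw": 0.01}]}}

```text
time_s: 22.75
eef_pos: [539.1, -210.2, 50.7]
ee_rot: [0.001, 0.719, 0.695, 0.0]
force: [0.1, -0.3, -0.3]
grip_width: 0.286
```

Request:
{"api": "move_arm", "payload": {"motion": [{"offset": [0, 0, 0], "angular": [0, 0, 0], "jaw": 0.01}, {"offset": [0, 0, 0], "angular": [0, 0, 0], "jaw": 0.01}]}}

```text
time_s: 23.0
eef_pos: [539.0, -210.1, 50.4]
ee_rot: [0.0, 0.719, 0.695, 0.0]
force: [0.6, 0.8, -0.2]
grip_width: 0.281
```

```bash
python3 p.py 539 -210 50.2 88
```

```text
t 23.0 pos [ 539.  -210.1   50.4] psi 88.04 F [ 0.6  0.8 -0.2] w 24.0 off [0.0001 0.     0.0002] ang [0.03 0.01 0.04]
```

Request:
{"api": "move_arm", "payload": {"motion": [{"offset": [0, 0, 0], "angular": [0, 0, 0], "jaw": 0.03}, {"offset": [0, 0, 0], "angular": [0, 0, 0], "jaw": 0.04}, {"offset": [0, 0, -0.02], "angular": [0, 0, 0], "jaw": 0.045}, {"offset": [0, 0, -0.07], "angular": [0, 0, 0], "jaw": 0.045}, {"offset": [0, 0, -0.12], "angular": [0, 0, 0], "jaw": 0.05}]}}

```text
time_s: 23.62
eef_pos: [538.6, -209.9, 171.4]
ee_rot: [-0.0, 0.719, 0.695, -0.0]
force: [1.6, -0.5, 1.1]
grip_width: 0.587
```

Request:
{"api": "move_arm", "payload": {"motion": [{"offset": [-0.05, -0.05, -0.02], "angular": [0, 0, 0], "jaw": 0.05}, {"offset": [-0.1, -0.1, -0.02], "angular": [0, 0, 0], "jaw": 0.05}, {"offset": [-0.15, -0.15, -0.02], "angular": [0, 0, 0], "jaw": 0.05}, {"offset": [-0.2, -0.2, -0.02], "angular": [0, 0, 0], "jaw": 0.05}, {"offset": [-0.22, -0.24, -0.02], "angular": [0, 0, 0], "jaw": 0.05}]}}

```text
time_s: 24.25
eef_pos: [303.7, -414.1, 190.2]
ee_rot: [0.0, 0.719, 0.695, -0.0]
force: [-0.3, -0.4, -0.1]
grip_width: 0.587
```

```bash
python3 p.py 539 -210 50.2 88
python3 - <<'E'
from m import *
c=cap('top');im=c['img'];h=cv2.cvtColor(im,cv2.COLOR_RGB2HSV);H,S,V=[h[:,:,i] for i in range(3)]
print('mouse',obj(c,V<70,17,(130,255,195,330)))
d=cap('side')['img']
a=cv2.resize(im[130:330,120:420],(600,400))
cv2.imwrite('pics/f.png',np.vstack([cv2.resize(im[130:250,130:410],(700,300)),cv2.resize(d[190:370,160:440],(700,300))[:300]])[:,:,::-1])
E
```

```text
t 24.25 pos [ 303.7 -414.1  190.2] psi 88.05 F [-0.3 -0.4 -0.1] w 50.1 off [0.2121 0.2282 0.1399] ang [0.02 0.04 0.05]
mouse [403.2 158.6  80.5 117.7 112.9]
```

View pics/f.png

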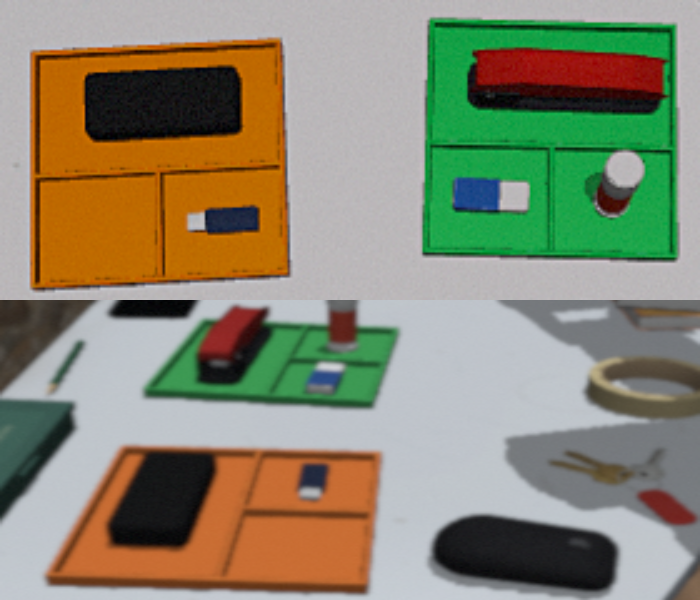

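```bash
python3 -c "
from rig import ctrl;print(ctrl.finish_job())"
```

```text
the job is handed in; nothing more can be done
None
```

Both kits are made up and the job is handed in at about 24.3 s of robot time, well under the 112 s limit; no verdict is reported.

- **Green tray:** the stapler is in the long back bay on its base, the eraser in the left front bay and the glue stick standing in the right front bay.
- **Orange tray:** the power brick is in the long back bay and the memory stick in the right front bay.

**Last checks:** The final top and side pictures show all five items wholly inside their bays, flat on the floor, with the glue stick upright. The tightest fit is the stapler, about 8 mm off-centre to the right with about 7 mm to the bay's end wall. I judged tilt and height by eye and did not measure them.

**Check that disagreed:** The last colour-mask measurement of the mouse gave a blob of 80 × 118 mm instead of about 60 × 99 mm at the start, and its centre read about 14 mm off. I took this for shadow caught in the mask. The side picture puts the mouse within about 2 pixels of its starting place, and the arm never went near it.

**Along the way:** I regripped the brick deeper after an uncertain first grip. At most grasps, the force reading rose to about 5–7 N while the jaws closed, far below the limits.

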